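Find and press the hidden lid release of a dry-block heater

ROBOT

A 6-joint arm with a two-finger parallel gripper is mounted at the origin on the work surface. World frame = base frame: x ahead of the robot, y to its left, z up, the work surface at z = 0. Lengths are in mm, angles in degrees, forces in N, time in s.
With the tool pointing down it reaches from about 300 to 850 mm from the base axis. Payload 4.2 kg.
Tool frame: the origin (TCP) lies between the finger pads; the fingertips stand ahead of it and the grasp point (between the pads) lies 3 mm ahead of it (nose_length is the z of the fingertips in the tool frame, in mm); z points along the fingers, y is the line along which they close (so a half turn about z gives the same grasp; the last joint's range is limited). The gripper opens to 91 mm and grips with 3 to 60 N. Pads are 32 mm wide; open, the fingers measure 118 mm over their backs; the gripper's body (76 mm by 178 mm) begins 60 mm behind the grasp point.
Start: joints at [64.802, 18.312, 89.639, -0, 72.044, -1.146], TCP at [234.36, 525.087, 235.976] pointing down, gripper open.
Joint ranges: [-177.97, 177.97], [-48.28, 115.42], [12.27, 149.76], [-77.06, 257.06], [2.81, 150.46], [-146.56, 146.56]. Speed limits (degrees/s): [147.25, 147.25, 180, 180, 180, 180].

INTERFACE

Orientations are given as [roll, pitch, yaw] about the fixed x, y, z axes, in that order (R = Rz(yaw) Ry(pitch) Rx(roll)).
In Python, from workcell import state, grab_frame, camera_params, job_done, nose_length gives the robot as it stands.
- The arm moves only by the tool step_arm, never from a script. Its argument "plan" is a list that holds one entry, the list of rows, each a list of 5 numbers: the shift along the tool's x, y, z in cm, then the turn about the tool's z in rad, then the opening, from 0 (shut) to 1 (fully open). In form: [[[x, y, z, turn, gripper], ...]]. A call has 1 to 20 rows; each row is the pose to reach, as a shift and turn from the pose commanded when the call began, along the tool's axes at that moment; what a row does not reach only later rows make up. A row lasts 1/8 s, in which the tool goes at most 62.5 mm and 10.7 degrees, less where a joint would pass 70% of its speed; a pose out of reach is approached as far as the arm can. A call with a gripper value outside its range is refused whole. The fingers move at their own pace and stop on an object; "newtons" is the grip in N (left out, the last holds). Time passes only in rows, so rows that repeat a pose let the fingers close. It gives the time, the measured TCP pose, the force, the opening and the grip force at its end, in the units of the state.
- state(): the state, without advancing time (a new reading comes with each control period).
- grab_frame(name): name is "scene" or "side" or "wrist"; returns the picture (400x640x3 uint8, blue, green, red); there is no depth.
- camera_params(name): a dict with "camera_matrix" (3x3 intrinsics, pixels), "R" (3x3) and "t" (3): a world point X has camera coordinates R X + t; the wrist camera has in their place "mount" (4x4, takes a point from camera to tool coordinates, whose origin is the TCP and whose axes are the flange's). Camera axes: x right, y down, z forward; pixel columns grow to the right and rows downward; lengths in mm; the calibration is good to about 2 mm. A picture is of the moment at which its call begins: read the wrist's pose just before it. camera_params takes no time and is no camera call.
- job_done(): hands the job in; it is judged then, once.
The state is a dict: "time_s": time; "qpos": joint angles; "qvel": joint speeds; "effort": joint torques, N m; "ee_pos": TCP position; "ee_rot": TCP orientation; "force": force on the tool from outside, world axes, zero at the start; "torque": the same for the moment, N m; "gripper_width": finger opening in mm; "gripper_force": force on a finger pad.
Only numpy, scipy, OpenCV 4.12 (cv2) and the standard library are available. Lean on these libraries where they do the work, as an engineer would, in place of code of your own. Each camera call takes 0.05 s, during which the arm holds its last target. There are 200 camera calls.

TASK

Open the white dry-block heater with its hidden release: run a closed fingertip lightly along the grey strip on its robot-side edge until you find the notch, then press the grey key inside the notch all the way down, so that the clear lid pops ajar, and move clear. Do not touch the lid itself, press hard on anything, or disturb the jar, the tube rack and the pipette.

Things in the scene. Friction and masses are not known exactly. Their poses are not given: they have to be found in the camera images.
- heater: White dry-block heater, 290 (x) x 394 (y) x 88 mm high, fixed. Origin: centre of its underside, on the bench; its -x side faces the robot, with a grey strip along that edge, its flat top 85 mm above the bench. White end blocks at both ends of the strip stand 3 mm above it; behind it (+x) the white housing is level with it. All but key and lid is rigid.
- strip_mid (a point): Middle of the exposed grey strip, on its top face: y along the strip, x towards the lid, z up. The strip runs 100 mm to either side along y and is 46 mm wide (x). Its notch, 56 mm long (y), cuts its whole width, straight-walled, open above and to the robot side. The notch's centre lies up to 55 mm either way along y; where is not reported and differs every time.
- key (a joint): How far the grey key in the notch is pressed straight down, m: 0 untouched, 0.008 at its bottom stop. Its flat top, 54 (y) x 42 (x) mm, starts 12 mm below the strip's top and ends 20 mm below it. It takes about 6 to 12 N all the way, has no spring, stays where it is left, and raises the lid as it goes down.
- lid (a joint): Opening of the lid in rad, about its hinge on the far side (+x) of the heater: 0 shut, about 0.088 when the key is fully down (front edge about 19 mm up). Driven by the key.
- lid_front (a point): Middle of the top front edge (towards the strip) of the clear, blue-edged lid, which is 218 (x) x 280 (y) x 17 mm. Shut, this edge lies 41 mm (x) behind the strip's middle line and 17 mm above the strip. The lid is not to be touched.
- jar: Bystander: small jar with orange cap, 54 mm across, 75 mm tall, standing loose on the bench. Origin: centre of its underside.
- rack: Bystander: blue tube rack, 90 x 200 x 32 mm, loose on the bench. Origin: centre of its underside.
- pipette: Bystander: white and grey pipette lying loose on the bench, about 250 mm long in its x, 26 mm high. Origin: under its body, on the bench.

How it is judged (in metres and radians):
On the way, in this order (a step that is already met when the one before it is completed fails the run):
1. a fingertip touches the strip while the key is still up (contact force between the fingers and anything else above 0.3 N and value of joint key below 0.002 m and x of the grasp point in the frame of strip_mid between -0.04 and 0.035 m and y of the grasp point in the frame of strip_mid between -0.12 and 0.12 m), for 0.2 s.
2. the key is pressed down by the fingers in the notch (value of joint key above 0.0065 m and contact force between the fingers and anything else above 0.3 N and x of the grasp point in the frame of strip_mid between -0.045 and 0.035 m), for 0.05 s.
At the end, for the whole second after the job is handed in: The key is at least 6.5 of its 8 mm down, the lid stands ajar by at least 0.065 rad, and jar, rack and pipette are within 15 mm of where they began (value of joint key above 0.0065 m and value of joint lid above 0.065 rad and distance of each of jar, rack, pipette from where it was at the start of the episode below 0.015 m); the robot touches nothing.
It fails at once if the lid itself is touched (over 2 N) (contact force between any of the fingers, the arm and lid above 2 N).
It fails at once if the fingers press harder than 60 N (contact force between the fingers and anything else above 60 N).
It fails at once if a bystander is moved more than 15 mm or lifted (distance of any of jar, rack, pipette from where it was at the start of the episode above 0.015 m).
It also fails if it takes over 51 s, if anything falls off the work surface, if the arm or the gripper's body presses on something with over 40 N, if the wrist force passes 120 N, or if a joint passes its speed limit or range.

## Working session

There is one attempt and no reset: what is moved stays moved. The work goes in short steps, Python scripts to look and compute and a tool call to move; the robot and the scene stay as the last step left them, time stands still between calls to the robot, and variables do not carry over. Pictures are saved under pics/ and viewed, at most 10 in all, crops included, and the job is handed in when it is done.

Besides the shell and the picture viewer there is one more tool, called after ">>>" as name(argument=value, ...) on one line, values as JSON. step_arm: Moves the arm, as the interface text tells. Its arguments: {"type":"object","properties":{"plan":{"type":"array","items":{"type":"array","items":{"type":"array","items":{"type":"number"}}}},"newtons":{"type":"number"}},"required":["plan"]}

```bash
mkdir -p pics
python3 - <<'E'
from workcell import *
import cv2
s=state();print(s['time_s'],s['ee_pos'],s['ee_rot'],s['force'],nose_length if not callable(nose_length) else nose_length())
for n in("scene","side"):
    cv2.imwrite(f"pics/{n}0.png",grab_frame(n)); p=camera_params(n);print(n,p)
print(camera_params("wrist"))
E
```

```text
0.0 [234.15107605 524.67565106 235.15658983] [-1.79903443e+02 -2.44309845e-03  1.55948457e+02] [ 0.34416318 -0.59378622 -0.06150257] 22.0
scene {'camera_matrix': array([[417.70582726,   0.        , 321.08407901],
       [  0.        , 417.70582726, 206.55173703],
       [  0.        ,   0.        ,   1.        ]]), 'R': array([[-0.10014199,  0.99496154,  0.00480795],
       [ 0.85272437,  0.08831381, -0.51484154],
       [-0.51267214, -0.0474574 , -0.85727188]]), 't': array([ -32.62015193, -448.94593132, 1389.90692494])}
side {'camera_matrix': array([[369.30073956,   0.        , 317.64310035],
       [  0.        , 369.30073956, 194.58697319],
       [  0.        ,   0.        ,   1.        ]]), 'R': array([[ 0.96143831, -0.27495319,  0.00609303],
       [-0.13696111, -0.49789367, -0.8563548 ],
       [ 0.23849117,  0.8224978 , -0.51635194]]), 't': array([-540.08052447,  209.27655071,  649.22987378])}
{'camera_matrix': array([[322.04004451,   0.        , 322.08997858],
       [  0.        , 322.04004451, 203.03833614],
       [  0.        ,   0.        ,   1.        ]]), 'mount': array([[ 4.04099737e-05, -9.66305058e-01, -2.57399560e-01,
         7.28855830e+01],
       [ 9.99999996e-01,  1.95853060e-05,  8.34678707e-05,
         8.38717878e-01],
       [-7.56141765e-05, -2.57399563e-01,  9.66305055e-01,
        -1.49249413e+02],
       [ 0.00000000e+00,  0.00000000e+00,  0.00000000e+00,
         1.00000000e+00]])}
```

View pics/scene0.png

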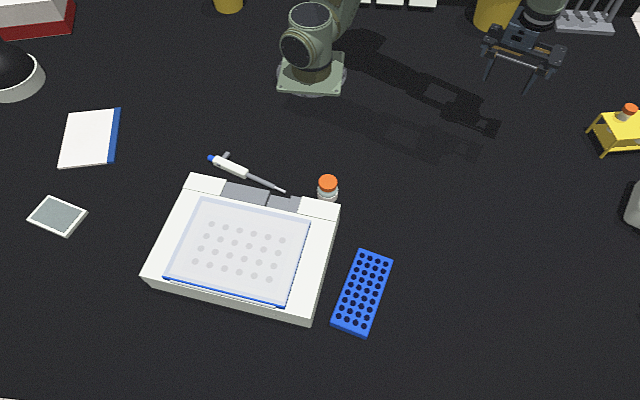

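View pics/side0.png

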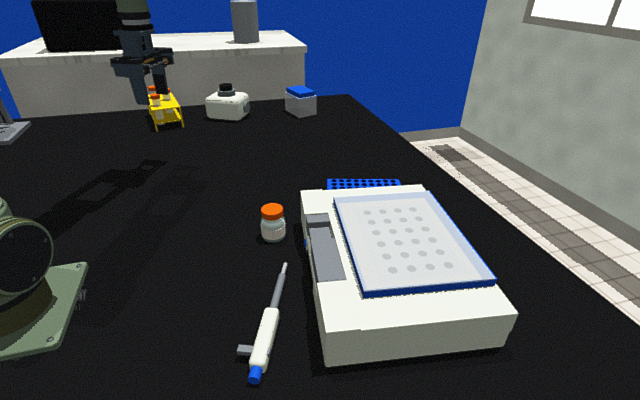

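The scene picture shows the heater with corners near (192,174), (340,205), (312,326) and (142,277). The strip runs from about (222,185) to (300,208), the pipette is near (245,173) and the jar is near (328,188). I'll zoom in on the strip.

Run:
```python
import cv2,numpy as np
a=cv2.imread("pics/scene0.png")[150:230,180:350];b=cv2.imread("pics/side0.png")[180:300,240:410]
A=cv2.resize(a,None,fx=4.5,fy=4.5,interpolation=cv2.INTER_CUBIC)[:280*2][:, :765]
cv2.imwrite("pics/c1.png",A);cv2.imwrite("pics/c2.png",cv2.resize(b,None,fx=4.5,fy=4.5,interpolation=cv2.INTER_CUBIC))
```

```text
(no output)
```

View pics/c1.png

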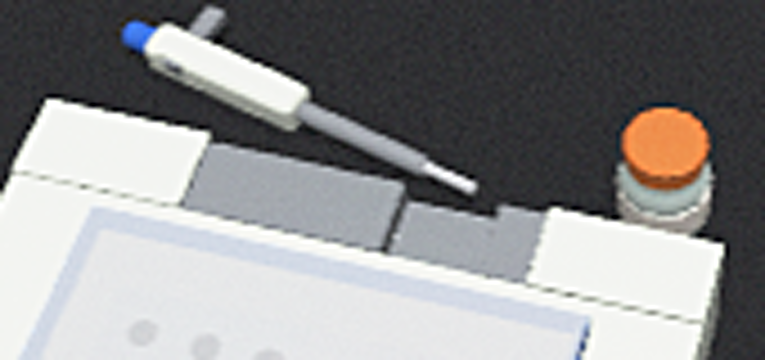

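View pics/c2.png

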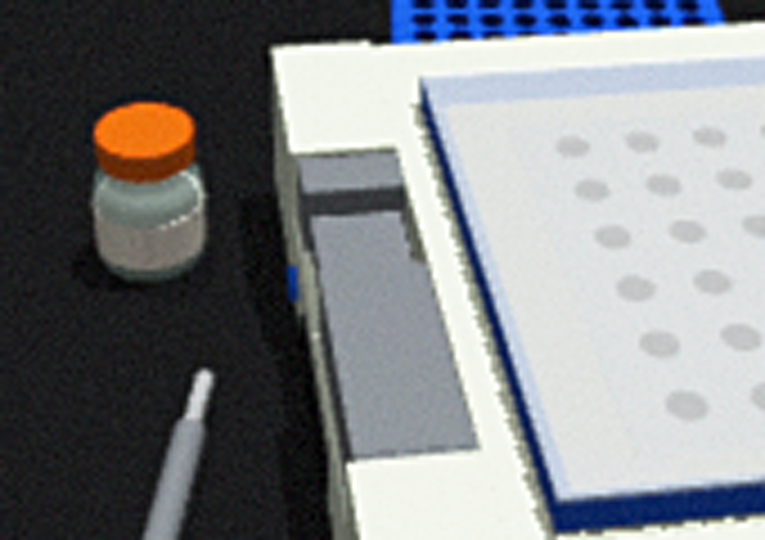

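The strip's outer ends and the notch show clearly. In c1 the notch runs from about x=405 to x=500, towards the +y (jar) end. I'll fit the pose.

```bash
cat > h.py <<'E'
import numpy as np
from scipy.optimize import least_squares
from workcell import *
P={n:camera_params(n) for n in("scene","side")}
S=dict(scene=(180,150),side=(240,180))
O=[("scene",-23,-100,0,0,212,143),("scene",23,-100,0,0,185,205),("scene",-23,-28,0,1,405,184),("scene",23,-28,0,1,383,249),
("scene",-23,28,0,1,500,207),("scene",-23,100,0,0,548,211),("scene",23,100,0,0,527,282),("scene",-23,-197,3,0,50,99),("scene",-23,197,3,0,722,242),
("side",-23,100,0,0,298,155),("side",23,100,0,0,395,148),("side",-23,-100,0,0,350,458),("side",23,-100,0,0,476,446),
("side",-23,197,3,0,272,47),("side",-23,28,0,1,303,192),("side",23,28,0,1,403,182)]
def res(p):
    x,y,a,n=p;r=[]
    for c,px,py,pz,k,u,v in O:
        py=py+k*n;W=np.array([x+px*np.cos(a)-py*np.sin(a),y+px*np.sin(a)+py*np.cos(a),85+pz])
        q=P[c]['R']@W+P[c]['t'];q=P[c]['camera_matrix']@(q/q[2])
        r+=[q[0]-(u+.5)/4.5-S[c][0]+.5,q[1]-(v+.5)/4.5-S[c][1]+.5]
    return np.array(r)
E
python3 - <<'E'
from h import *
f=least_squares(res,[500,-100,0,40],loss='soft_l1');x,y,a,n=f.x
print(f.x,np.degrees(a));print(res(f.x).round(1).reshape(-1,2).tolist())
c,s=np.cos(a),np.sin(a)
for px,py in((-3,0),(-3,n),(-3,n-50)):print(px,py,x+px*c-py*s,y+px*s+py*c)
E
```

```text
[554.14625619 -60.68293047 -25.27938785  43.00251198] -1448.4022327263738
[[-0.0, -0.8], [-0.7, 0.3], [0.4, -0.5], [-0.5, 0.3], [0.8, -1.0], [1.3, 0.6], [0.9, 0.4], [0.0, 0.6], [0.9, 1.4], [-0.7, 0.2], [-0.4, 0.2], [0.4, 1.5], [0.2, 1.6], [0.7, -0.4], [-0.3, -0.0], [-0.0, 0.6]]
-3 0 551.1784562711058 -60.24456573424719
-3 43.0025119835081 557.462051216123 -17.703615210561054
-3 -6.9974880164919 550.1559722742381 -67.16694718986615
```

The fit is good: the strip middle is at (554, -61), yaw is -8.4° and the notch centre is at y≈+43 mm. Next I'll move above the strip beside the notch with the gripper closed.

>>> step_arm(plan=[[[-13, -10, 0, -0.07, 0], [-26, -20, 0, -0.14, 0], [-39, -30, 0, -0.2, 0], [-53, -41.2, 0, -0.273, 0], [-53, -41.2, 0, -0.273, 0], [-53, -41.2, 0, -0.273, 0], [-53, -41.2, 0, -0.273, 0], [-53, -41.2, 0, -0.273, 0], [-53, -41.2, 0, -0.273, 0], [-53, -41.2, 0, -0.273, 0], [-53, -41.2, 0, -0.273, 0], [-53, -41.2, 0, -0.273, 0], [-53, -41.2, 0, -0.273, 0], [-53, -41.2, 3, -0.273, 0], [-53, -41.2, 6, -0.273, 0], [-53, -41.2, 8, -0.273, 0], [-53, -41.2, 10, -0.273, 0], [-53, -41.2, 10, -0.273, 0], [-53, -41.2, 10, -0.273, 0]]], newtons=10)

```text
time_s: 2.48
ee_pos: [550.7, -66.4, 136.9]
ee_rot: [180.0, 0.1, 171.7]
force: [0.8, -0.4, 0.1]
gripper_width: 0.4
gripper_force: 0.0
```

>>> step_arm(plan=[[[0, 0, 1.2, 0, 0], [0, 0, 2.2, 0, 0], [0, 0, 2.6, 0, 0], [0, 0, 2.7, 0, 0], [0, 0, 2.8, 0, 0], [0, 0, 2.85, 0, 0], [0, 0, 2.9, 0, 0], [0, 0, 2.9, 0, 0]]])

```text
time_s: 3.48
ee_pos: [550.6, -67.2, 107.3]
ee_rot: [180.0, 0.0, 171.6]
force: [-1.2, 0.5, 1.1]
gripper_width: 0.6
gripper_force: 1.2
```

Run:
```python
from workcell import *
import cv2
s=state();print(s['ee_pos'],s['force']);cv2.imwrite("pics/w1.png",grab_frame("wrist"))
```

```text
[550.58206229 -67.20054208 107.30220526] [-1.21296131  0.49883679  1.14107828]
```

View pics/w1.png

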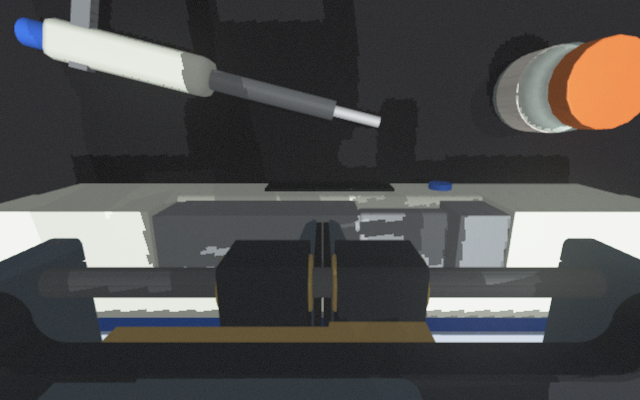

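The wrist view shows the closed fingers (column 322) over the strip, with the notch to the right at about columns 357–460. Now a gentle touch.

>>> step_arm(plan=[[[0, 0, 0.05, 0, 0], [0, 0, 0.1, 0, 0], [0, 0, 0.1, 0, 0], [0, 0, 0.1, 0, 0]]])

```text
time_s: 4.03
ee_pos: [550.6, -67.2, 107.3]
ee_rot: [180.0, 0.1, 171.6]
force: [-3.7, 0.3, 8.6]
gripper_width: 0.7
gripper_force: 4.6
```

Contact is confirmed at about 8.6 N. I'll ease off slightly and slide along the strip towards +y.

>>> step_arm(plan=[[[0, 0, -0.03, 0, 0], [0, 0.5, -0.03, 0, 0], [0, 1.0, -0.03, 0, 0], [0, 1.5, -0.03, 0, 0], [0, 2.0, -0.03, 0, 0], [0, 2.5, -0.03, 0, 0], [0, 2.5, -0.03, 0, 0]]])

```text
time_s: 4.9
ee_pos: [554.9, -42.9, 107.3]
ee_rot: [-179.9, 0.1, 171.6]
force: [-1.5, -2.0, 5.3]
gripper_width: 0.1
gripper_force: 2.8
```

>>> step_arm(plan=[[[0, 0.5, 0, 0, 0], [0, 1.0, 0, 0, 0], [0, 1.5, 0, 0, 0], [0, 2.0, 0, 0, 0], [0, 2.5, 0, 0, 0], [0, 2.5, 0, 0, 0]]])

```text
time_s: 5.65
ee_pos: [557.8, -17.2, 106.2]
ee_rot: [180.0, -0.0, 171.6]
force: [-0.3, 0.0, -1.0]
gripper_width: 0.2
gripper_force: 0.0
```

The force dropped to zero and the tip sank 1.1 mm, so it is over the notch. Now I'll press the key.

>>> step_arm(plan=[[[0, 0, 0.5, 0, 0], [0, 0, 0.9, 0, 0], [0, 0, 1.1, 0, 0], [0, 0, 1.2, 0, 0], [0, 0, 1.3, 0, 0], [0, 0, 1.4, 0, 0], [0, 0, 1.5, 0, 0], [0, 0, 1.5, 0, 0]]])

```text
time_s: 6.65
ee_pos: [557.4, -17.8, 92.1]
ee_rot: [-180.0, -0.0, 171.6]
force: [-2.5, 0.4, 7.5]
gripper_width: 0.2
gripper_force: 3.4
```

>>> step_arm(plan=[[[0, 0, 0.1, 0, 0], [0, 0, 0.2, 0, 0], [0, 0, 0.3, 0, 0], [0, 0, 0.4, 0, 0], [0, 0, 0.5, 0, 0], [0, 0, 0.57, 0, 0], [0, 0, 0.63, 0, 0], [0, 0, 0.63, 0, 0]]])

```text
time_s: 7.65
ee_pos: [557.4, -17.8, 87.2]
ee_rot: [-180.0, 0.0, 171.6]
force: [-4.6, -0.2, 16.3]
gripper_width: 0.4
gripper_force: 7.8
```

The key is at its bottom stop (16 N, z 87.2). Retracting straight up.

>>> step_arm(plan=[[[0, 0, -0.5, 0, 0], [0, 0, -1.5, 0, 0], [0, 0, -3, 0, 0], [0, 0, -6, 0, 0], [0, 0, -10, 0, 0], [2, 0, -15, 0, 0], [6, 0, -15, 0, 0], [12, 0, -15, 0, 0], [12, 0, -15, 0, 0], [12, 0, -15, 0, 0], [12, 0, -15, 0, 0]]])

```text
time_s: 9.02
ee_pos: [440.5, -0.3, 235.4]
ee_rot: [180.0, 0.1, 171.6]
force: [0.4, 0.4, -0.6]
gripper_width: 0.6
gripper_force: 0.0
```

Run:
```python
from workcell import *
import cv2
print(state()['ee_pos'],state()['force'])
f=grab_frame("side");cv2.imwrite("pics/s2.png",f)
```

```text
[ 4.40489466e+02 -2.75303968e-01  2.35383684e+02] [ 0.37944707  0.41962936 -0.56062618]
```

View pics/s2.png

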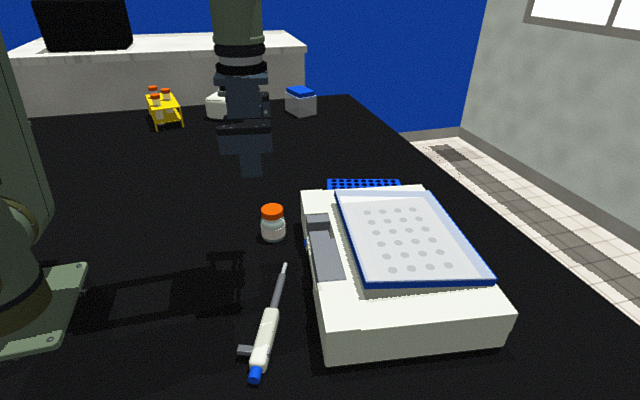

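The lid is ajar: its front edge has risen, around (350,285). The jar, rack and pipette are where they were, and the arm is clear.

```bash
python3 -c "
from workcell import *
print(job_done())"
```

```text
the job is handed in; nothing more can be done
None
```

I found the notch by a light slide along the strip and pressed the key to its bottom stop at about 16 N. The lid stands ajar, the jar, rack and pipette look unmoved in the last picture, the arm is clear, and the job is handed in; no verdict was returned.

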